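Shift the thread winder into gear for the red spool and start it

ROBOT

A 7-joint arm with a two-finger parallel gripper is mounted at the origin on a cart in front of the work surface, level with it; the furniture and walls round the work are solid. World frame = base frame: x ahead of the robot, y to its left, z up, the work surface at z = 0. Lengths are in m, angles in degrees, forces in N, time in s.
With the tool pointing down it reaches from about 0.4 to 0.875 m from the base axis. Payload 4.4 kg.
Tool frame: the origin (TCP) lies at the very end of the fingers, on their centre line; the grasp point (between the pads) lies 19 mm behind it (bot.tcp_to_grasp is the distance from the TCP to the grasp point, in m); y points along the fingers, z is the direction in which the jaws open and shut, and the axes are right-handed (so a half turn about y gives the same grasp; the last joint's range is limited). The gripper opens to 85 mm and grips with 20 to 120 N. Pads are 22 mm wide; open, the fingers measure 114 mm over their backs; the gripper's body (76 mm by 85 mm) begins 54 mm behind the grasp point. The pads swing forward as they close: fully open they stand 13 mm farther back than shut.
Start: joints at [68.766, 36.005, 2.206, 86.941, -1.547, 57.084, -1.146], TCP at [0.195, -0.62, 0.231] pointing down, gripper open.
Joint ranges: [-175.42, 175.42], [-21.48, 121.26], [-71.46, 75.88], [10.55, 141.38], [-63.04, 243.04], [13.31, 113.54], [-168.57, 168.57]. Speed limits (degrees/s): [147.25, 147.25, 180, 180, 180, 180, 180].

INTERFACE

Orientations are given as a 3x3 rotation matrix whose columns are the frame's x, y, z axes.
In Python, from cell import bot gives the robot as it stands.
- The arm moves only by the tool step_arm, never from a script. Its argument "increments" is a list of rows, each a list of 5 numbers: the finger opening in m, from 0 to 0.0854, then the shift along the tool's x, y, z in m, then the turn about the tool's y in rad. A call has 1 to 12 rows; each row shifts and turns the commanded pose from where the row before left it, along the tool's axes as they then stand; what a row does not reach is not made up. A row lasts 1/10 s, in which the tool goes at most 50 mm and 8.59 degrees, less where a joint would pass 70% of its speed; a pose out of reach is approached as far as the arm can. A call is refused whole if a number of a shift passes 0.05 or a number of a turn 0.15, either way. A call with a gripper value outside its range is refused whole. The fingers move at their own pace and stop on an object; "newtons" is the grip in N (left out, the last holds). Time passes only in rows, so rows that do not move let the fingers close. It gives the time, the measured TCP pose, the force and the opening at its end, in the units of the state.
- bot.get_obs(): the state, without advancing time (a new reading comes with each control period).
- bot.snapshot(name): name is "scene" or "top" or "wrist"; returns the picture (480x640x3 uint8, red, green, blue); there is no depth.
- bot.get_calibration(name): a dict with "camera_matrix" (3x3 intrinsics, pixels), "origin" and "attitude" of the camera in the world. Camera axes: x right, y down, z forward; pixel columns grow to the right and rows downward; lengths in m; the calibration is good to about 2 mm. A picture is of the moment at which its call begins: read the wrist's pose just before it. get_calibration takes no time and is no camera call; for the wrist camera it gives the pose at the moment of the call.
- bot.sign_off(): hands the job in, once; it reports no verdict.
Trained networks look in the newest picture that a camera, given by its name, has taken for a name from the list of things; names that differ only in an ending like _2 or _b are one class to them, and where a whole thing is asked for, a point or a joint stands for the part that bears it (a point fixed in the world has none). Each returns a list of dicts, best first, with "conf" (0 to 1); they miss things now and then, are a little off and sometimes report something else, mostly with a low value. They report only what shows in the picture. A call takes as long as a camera call. They do not tell look-alikes from the thing itself.
- bot.cut_out(camera, label): "pixels" (480x640 bool, what is visible of it) and "pixel" ([row, column] in pixels, amid what is visible of it).
The state is a dict: "time": time; "joint_pos": joint angles; "joint_vel": joint speeds; "joint_efforts": joint torques, N m; "tcp_pos": TCP position; "ee_rot": TCP orientation; "force": force on the tool from outside, world axes, zero at the start; "ft_torque": the same for the moment, N m; "finger_gap": finger opening in m.
Only numpy, scipy, OpenCV 4.12 (cv2) and the standard library are available. Lean on these libraries where they do the work, as an engineer would, in place of code of your own. Each camera call takes 0.05 s, during which the arm holds its last target. There are 200 camera calls.

TASK

The lever of the four-spool thread winder is still in the slot of the undyed spool with the wooden ends. Push it, with fingertips only and without gripping it, through the H-gate into the slot that points to the red spool, fully home; only then press the green start button all the way down and let it come up again. Leave the spools standing on their platters and do not press the red stop button.

Things in the scene. Friction and masses are not known exactly. Their poses are not given: they have to be found in the camera images.
- winder: thread winder, fixed: blue gear case 262 x 252 mm, deck 40 mm high. Origin: centre of its underside; z up, x to its far side, y to its left. Four round platters (66 mm across, tops at z = 46 mm) at x = +-88, y = +-83 mm carry a spool each. Motor on the left flank (to y = 190 mm, 77 mm high), control box on the right flank (to y = -182 mm, top at z = 62 mm)
- gate_center (a point): centre of the steel gate plate's top, 86 mm above the bench; axes as the winder's. Its H-shaped opening: two slots along x at y = +20 and y = -20 mm, from x = -28 to 28 mm, joined by one cross channel along y at x = 0 (neutral); all 14 mm wide, inner corners rounded. Each slot end points to the platter in the same corner of the winder (same signs of x and y)
- lever_fore (a joint): lever swing along the slots, rad: 0 = neutral, + = knob to the winder's far side (+x), - = near side. The gate stops it at about +-0.32, fully home (0.27 or more counts). Stays where it is left; friction about 0.5 N m (3 to 4 N at the knob). The lever can change columns only within about 0.03 of 0
- lever_side (a joint): lever swing across, rad: + = knob to the winder's left (+y). About +0.30 in the left slots, -0.30 in the right ones; the gate's side walls stop it at about +-0.32. Stays where it is left; friction about 0.4 N m (about 3 N at the knob)
- knob (a point): centre of the lever's black knob, 150 mm along a 10 mm rod from the pivot (on the winder's axis, 16 mm above the bench). Four-lobed upright grip: reaches 16 mm from its axis on the far, near, left and right sides, and along the lever from 18 mm below this point to 23 mm above. Upright it is 166 mm above the bench; in a slot end about 152 mm, and some 45 mm out in x and y
- knob_far: the knob's lobe on the far (+x) side, radius 9 mm, 36 mm tall, part of the knob; its origin is the lever's pivot, axes turn with the lever
- knob_near: the knob's lobe on the near (-x) side, like knob_far; origin at the lever's pivot
- knob_left: the knob's lobe on the left (+y) side, like knob_far; origin at the lever's pivot
- knob_right: the knob's lobe on the right (-y) side, like knob_far; origin at the lever's pivot
- start_button_top (a point): centre of the top face of the green start button (26 mm across) on the control box, at x = 37, y = -154 mm of the winder and about 84 mm above the bench; pressed straight down
- start_button (a joint): travel of the green start button, m: 0 = up, 0.006 = fully down; a spring, about 1.5 N to start it and 5 N fully down
- stop_button (a joint): travel of the red stop button, the same kind, at x = -37, y = -154 mm of the winder: 0 = up
- red_spool: spool of red thread with white flanges, 50 mm across, 60 mm tall, loose, upright on the far or the near right platter; origin: centre of its underside
- natural_spool: spool of undyed, off-white thread with brown wooden flanges, 39 mm across, 45 mm tall, loose, on the near left platter; origin: centre of its underside
- tan_spool: spool of tan thread with white flanges, 35 mm across, 40 mm tall, loose, on the other right platter; origin: centre of its underside
- blue_spool: spool of light blue thread with white flanges, 55 mm across, 70 mm tall, loose, on the far left platter; origin: centre of its underside
Mind the look-alikes: they are no part of the job. What is shaped like the blue_spool but orange or yellow is not meant.

How it is judged (in metres and radians):
On the way, in this order (a step that is already met when the one before it is completed fails the run):
1. the lever is fully home in the slot that points to the red spool ((value of joint lever_fore above 0.27 rad or value of joint lever_fore below -0.27 rad) and horizontal distance between knob and red_spool below 0.09 m), for 0.2 s.
2. with the lever home, the green start button is pressed down (all of step 1 and value of joint start_button above 0.0045 m), for 0.05 s.
At the end, for the whole second after the job is handed in: the lever rests fully home (0.27 rad or more from neutral) in the slot that points to the red spool (knob within 90 mm of the spool's axis, seen from above), the green button has been pressed and is up again, the red one is up, and all four spools stand upright within 15 mm of where they were (all of step 1 and velocity of joint lever_fore between -0.05 and 0.05 rad/s and value of joint each of start_button, stop_button below 0.0015 m and distance of each of natural_spool, red_spool, tan_spool, blue_spool from where it was at the start of the episode below 0.015 m and angle between each of natural_spool, red_spool, tan_spool, blue_spool's own z axis and vertical below 0.1 rad); the robot touches nothing.
It fails at once if the start button is pressed while the lever is not home in the red spool's slot (not ((value of joint lever_fore above 0.27 rad or value of joint lever_fore below -0.27 rad) and horizontal distance between knob and red_spool below 0.09 m) and value of joint start_button above 0.003 m).
It fails at once if the red stop button is pressed (value of joint stop_button above 0.003 m).
It fails at once if the knob is pinched: opposite sides of it are squeezed by the fingers at once ((contact force between the fingers and knob_far above 1.5 N and contact force between the fingers and knob_near above 1.5 N) or (contact force between the fingers and knob_left above 1.5 N and contact force between the fingers and knob_right above 1.5 N)).
It fails at once if a spool is lifted, tipped or pushed off its place (distance of any of natural_spool, red_spool, tan_spool, blue_spool from where it was at the start of the episode above 0.025 m or angle between any of natural_spool, red_spool, tan_spool, blue_spool's own z axis and vertical above 0.3 rad).
It also fails if it takes over 69 s, if anything falls off the work surface, if the arm or the gripper's body presses on something with over 40 N, if the wrist force passes 120 N, or if a joint passes its speed limit or range.

## Working session

There is one attempt and no reset: what is moved stays moved. The work goes in short steps, Python scripts to look and compute and a tool call to move; the robot and the scene stay as the last step left them, time stands still between calls to the robot, and variables do not carry over. Pictures are saved under pics/ and viewed, about 8 in all and at most 12, crops included, and the job is handed in when it is done.

Besides the shell and the picture viewer there is one more tool, called after "Call:" by a JSON object that holds its "fn" and its "kwargs", one argument or row to a line. step_arm: Moves the arm, as the interface text tells. Its arguments: {"type":"object","properties":{"increments":{"type":"array"},"newtons":{"type":"number"}},"required":["increments"]}

```bash
mkdir -p pics; ls; python3 - <<'E'
from cell import bot
import cv2,numpy as np
o=bot.get_obs();print(o['time'],o['tcp_pos'],o['ee_rot'],o['finger_gap'])
for n in ['scene','top']:
    im=bot.snapshot(n);cv2.imwrite(f'pics/{n}0.png',im[:,:,::-1])
    c=bot.get_calibration(n);print(n,c)
    for l in ['winder','knob','start_button_top','stop_button','red_spool','natural_spool','tan_spool','blue_spool']:
        try:
            print(l,[(round(d['conf'],2),[int(x) for x in d['pixel']],int(d['pixels'].sum())) for d in bot.cut_out(n,l)[:3]])
        except Exception as e: print(l,e)
E
```

```text
pics
0.0 [ 0.19491403 -0.61941507  0.23038253] [[-9.53890093e-01 -5.86670804e-04  3.00155535e-01]
 [-3.00156109e-01  1.84598498e-03 -9.53888307e-01]
 [ 5.53580903e-06 -9.99998124e-01 -1.93695961e-03]] 0.08544824316847338
scene {'camera_matrix': array([[522.93616837,   0.        , 317.93679899],
       [  0.        , 522.93616837, 241.538827  ],
       [  0.        ,   0.        ,   1.        ]]), 'origin': array([-0.0191771 , -0.49314651,  0.57625334]), 'attitude': array([[ 0.65505082, -0.34615409,  0.67162919],
       [-0.75553905, -0.2902945 ,  0.58727324],
       [-0.00831678, -0.89213589, -0.45169058]])}
winder [(0.61, [307, 296], 14644)]
knob [(0.83, [243, 262], 589), (0.57, [233, 265], 33)]
start_button_top [(0.65, [305, 360], 174)]
stop_button [(0.63, [321, 327], 144)]
red_spool [(0.91, [283, 360], 960), (0.21, [320, 323], 155)]
natural_spool [(0.76, [273, 228], 548)]
tan_spool [(0.86, [318, 275], 561), (0.57, [321, 323], 189)]
blue_spool [(0.93, [247, 336], 780), (0.89, [241, 310], 777), (0.64, [316, 439], 1373)]
top {'camera_matrix': array([[444.59140495,   0.        , 308.69170951],
       [  0.        , 444.59140495, 246.89349202],
       [  0.        ,   0.        ,   1.        ]]), 'origin': array([0.54918496, 0.10648703, 1.06401508]), 'attitude': array([[ 1.06760933e-02, -9.96885976e-01,  7.81304852e-02],
       [-9.99942719e-01, -1.05839976e-02,  1.59275854e-03],
       [-7.60865784e-04, -7.81430143e-02, -9.96941869e-01]])}
winder [(0.9, [267, 317], 13592)]
knob [(0.81, [278, 291], 267)]
start_button_top [(0.68, [264, 386], 108)]
stop_button []
red_spool [(0.69, [238, 361], 492)]
natural_spool [(0.69, [275, 289], 61), (0.67, [297, 270], 283)]
tan_spool [(0.47, [313, 340], 214)]
blue_spool [(0.94, [326, 204], 624), (0.92, [175, 284], 580), (0.91, [219, 421], 596)]
```

```bash
python3 - <<'E'
import cv2
a=cv2.imread('pics/top0.png');cv2.imwrite('pics/top0c.png',cv2.resize(a[140:380,170:470],None,fx=2.5,fy=2.5,interpolation=cv2.INTER_CUBIC))
E
```

```text
(no output)
```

View pics/scene0.png

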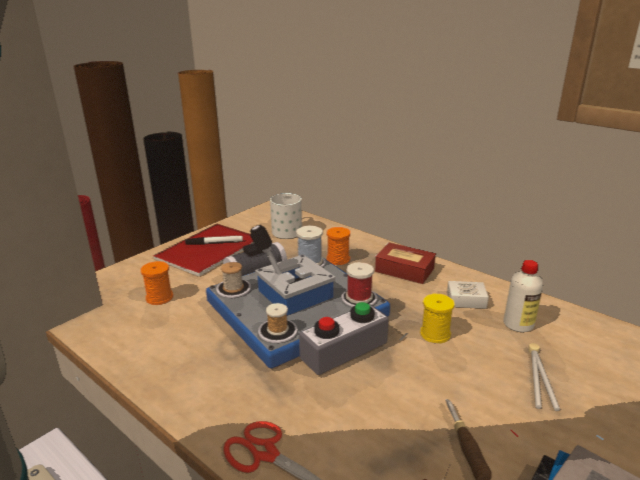

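View pics/top0c.png

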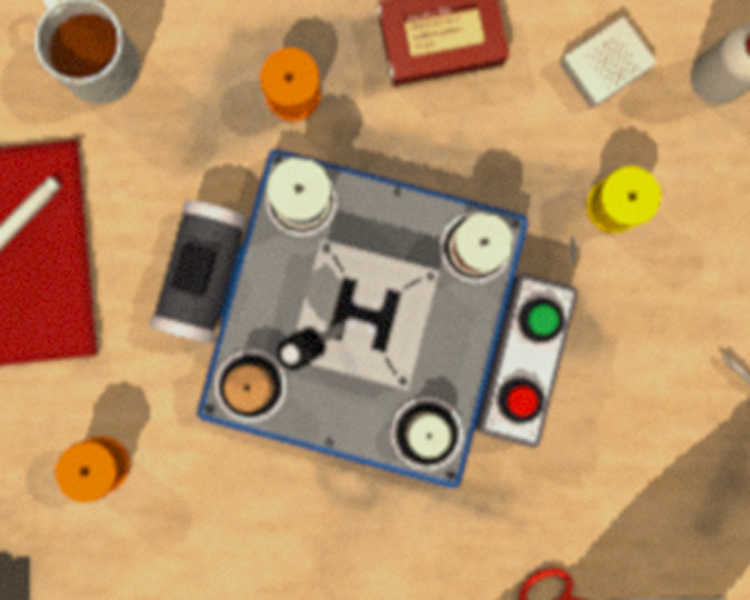

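The pictures show the red spool on the far right platter (crop 484,242), next to the green button (543,320). The lever is near left (knob crop ~300,348) and the H is centred at ~(367,315). So the path is +x to neutral, −y across, then +x home. Next I fit the winder pose.

```bash
cat > h.py <<'E'
import numpy as np
from cell import bot
def proj(cam,P):
    c=bot.get_calibration(cam);q=(np.atleast_2d(P)-c['origin'])@c['attitude']@c['camera_matrix'].T
    return q[:,:2]/q[:,2:]
def W(p,pts):
    x,y,a=p;c,s=np.cos(a),np.sin(a);pts=np.atleast_2d(pts)
    return np.c_[x+c*pts[:,0]-s*pts[:,1],y+s*pts[:,0]+c*pts[:,1],pts[:,2]]
def knob(f,s):
    # approx lever direction, winder frame
    d=np.array([np.tan(f),np.tan(s),1]);return np.array([0,0,.016])+.15*d/np.linalg.norm(d)
E
python3 - <<'E'
from h import *
from scipy.optimize import least_squares
pt=np.array([[131,126,40],[131,-126,40],[-131,-126,40],[-131,126,40],[37,-154,84],[-37,-154,84],[88,-83,106],[88,83,116],[-88,83,91],[-88,-83,86],[0,0,86]])/1000
px=np.array([[275,150],[525,215],[459,487],[199,416],[543,320],[521,400],[484,242],[299,188],[247,387],[429,436],[367,315]])/2.5+[170,140]
r=least_squares(lambda p:(proj('top',W(p,pt))-px).ravel(),[.55,.1,0])
print(r.x,np.degrees(r.x[2]));print(r.fun.reshape(-1,2).round(1))
p=r.x
print('knob px',proj('top',W(p,knob(-.32,.30))), 'scene',proj('scene',W(p,[knob(-.32,.3),[.037,-.154,.084],[.088,-.083,.076]])))
for n,q in dict(knob0=knob(-.32,.3),kn=knob(0,.3),kr=knob(0,-.3),kfr=knob(.32,-.3),start=[.037,-.154,.084],stop=[-.037,-.154,.084],red=[.088,-.083,.046],blue=[.088,.083,.046],nat=[-.088,.083,.046]).items(): print(n,np.round(q,4),W(p,q).round(4))
c=bot.get_obs();print(c['time'])
E
```

```text
[ 0.58463823  0.09178571 -0.25323577] -14.50934057855954
[[-2.  -2. ]
 [ 2.7 -0. ]
 [ 0.5  1.6]
 [-2.1  0.9]
 [ 0.6 -0.3]
 [ 1.   0.3]
 [-0.  -0.7]
 [-0.1  0.4]
 [-0.2 -0.2]
 [ 0.6  0.1]
 [-0.9 -0.4]]
knob px [[290.67256145 280.45994653]] scene [[260.53635664 239.03774285]
 [362.99145893 305.53358298]
 [360.12782194 282.42521095]]
knob0 [-0.0453  0.0423  0.1526] [[0.5514 0.144  0.1526]]
kn [0.     0.0443 0.1593] [[0.5957 0.1347 0.1593]]
kr [ 0.     -0.0443  0.1593] [[0.5735 0.0489 0.1593]]
kfr [ 0.0453 -0.0423  0.1526] [[0.6179 0.0395 0.1526]]
start [ 0.037 -0.154  0.084] [[ 0.5819 -0.0666  0.084 ]]
stop [-0.037 -0.154  0.084] [[ 0.5102 -0.048   0.084 ]]
red [ 0.088 -0.083  0.046] [[ 0.649  -0.0106  0.046 ]]
blue [0.088 0.083 0.046] [[0.6906 0.1501 0.046 ]]
nat [-0.088  0.083  0.046] [[0.5202 0.1942 0.046 ]]
0.9
```

Call:
{"fn": "step_arm", "kwargs": {
  "increments": [
    [0, 0, -0.01, 0, 0.14],
    [0, 0, -0.01, 0, 0.14],
    [0, 0, 0, 0, 0.14],
    [0, 0, 0, 0, 0.139],
    [0, 0, 0, 0, 0]
  ],
  "newtons": 40
}}

```text
time: 1.4
tcp_pos: [0.1953, -0.62, 0.2514]
ee_rot: [[-0.968, -0.0, -0.252], [0.252, -0.0, -0.968], [0.0, -1.0, 0.0]]
force: [0.3, -0.5, -0.7]
finger_gap: 0.0124
```

```bash
cat >> h.py <<'E'
P=np.array([0.58464,0.09179,-0.25324])
def go(*targets):
    """print TCP in winder frame, yaw error, then tool-axis shifts to winder-frame targets (mm) in turn"""
    o=bot.get_obs();R=o['ee_rot'];c,s=np.cos(P[2]),np.sin(P[2]);Rw=np.array([[c,-s,0],[s,c,0],[0,0,1]])
    w=Rw.T@(o['tcp_pos']-[P[0],P[1],0])*1000
    z=Rw.T@R[:,2]
    print('t %.2f tcp_w'%o['time'],w.round(1),'yawerr(turn y needed) %.3f'%(np.arctan2(z[1],z[0])+np.pi/2),'F_w',(Rw.T@o['force']).round(1),'gap %.4f'%o['finger_gap'])
    for t in targets:
        print(t,'tool shift mm',(R.T@Rw@(np.array(t)-w)).round(1));w=np.array(t,float)
E
python3 -c "
from h import *
go([-250,-250,240],[-105,42,220],[-105,42,148])"
```

```text
t 1.40 tcp_w [-198.6 -786.6  251.4] yawerr(turn y needed) -0.001 F_w [ 0.4 -0.4 -0.7] gap 0.0124
[-250, -250, 240] tool shift mm [  52.    11.2 -536.6]
[-105, 42, 220] tool shift mm [-144.7   19.9 -292.2]
[-105, 42, 148] tool shift mm [-0. 72. -0.]
```

Call:
{"fn": "step_arm", "kwargs": {
  "increments": [
    [0, -0.01, 0, -0.035, 0],
    [0, -0.01, 0, -0.035, 0],
    [0, -0.01, 0, -0.035, 0],
    [0, -0.01, 0, -0.035, 0],
    [0, -0.01, 0, -0.035, 0],
    [0, -0.01, 0, -0.035, 0],
    [0, -0.01, 0, -0.035, 0],
    [0, -0.01, 0, -0.035, 0],
    [0, -0.01, 0, -0.035, 0],
    [0, 0, 0, -0.035, 0],
    [0, 0, 0, -0.035, 0],
    [0, 0, 0, -0.035, 0]
  ]
}}

```text
time: 2.6
tcp_pos: [0.3882, -0.2348, 0.2515]
ee_rot: [[-0.969, 0.0, -0.248], [0.248, -0.0, -0.969], [-0.001, -1.0, 0.0]]
force: [0.6, 0.0, 0.9]
finger_gap: -0.0
```

Call:
{"fn": "step_arm", "kwargs": {
  "increments": [
    [0, 0, 0, -0.035, 0],
    [0, 0, 0, -0.035, 0],
    [0, 0, 0, -0.035, 0],
    [0, 0, 0, -0.035, 0],
    [0, 0, 0, -0.035, 0],
    [0, 0, 0, -0.035, 0],
    [0, 0, 0, -0.035, 0],
    [0, 0, 0, -0.035, 0],
    [0, 0, 0, -0.035, 0],
    [0, 0, 0, -0.035, 0],
    [0, 0, 0, -0.035, 0],
    [0, 0, 0, 0, 0]
  ]
}}

```text
time: 3.8
tcp_pos: [0.4855, 0.1424, 0.2514]
ee_rot: [[-0.971, 0.002, -0.241], [0.241, 0.003, -0.971], [-0.001, -1.0, -0.004]]
force: [0.1, -0.1, -0.2]
finger_gap: 0.0
```

```bash
python3 -c "
from h import *
go([-105,42,210],[-105,42,150])"
```

```text
t 3.80 tcp_w [-108.6   24.2  251.4] yawerr(turn y needed) 0.010 F_w [ 0.1 -0.1 -0.2] gap 0.0000
[-105, 42, 210] tool shift mm [ -3.8  41.5 -17.6]
[-105, 42, 150] tool shift mm [ 0.1 60.   0.2]
```

Call:
{"fn": "step_arm", "kwargs": {
  "increments": [
    [0, 0, 0.02, -0.009, 0.01],
    [0, 0, 0.02, -0.009, 0],
    [0, 0, 0.02, 0, 0],
    [0, 0, 0.02, 0, 0],
    [0, 0, 0.02, 0, 0],
    [0, 0, 0, 0, 0],
    [0, 0, 0, 0, 0]
  ]
}}

```text
time: 4.5
tcp_pos: [0.4893, 0.1535, 0.1516]
ee_rot: [[-0.966, -0.0, -0.26], [0.26, -0.0, -0.966], [0.0, -1.0, 0.0]]
force: [0.3, -0.0, -0.0]
finger_gap: 0.0001
```

```bash
python3 - <<'E'
from h import *
import cv2
go([-80,42,150])
c=bot.get_calibration('wrist');print(c)
im=bot.snapshot('wrist');cv2.imwrite('pics/w1.png',im[:,:,::-1])
im=bot.snapshot('top');cv2.imwrite('pics/t1.png',cv2.resize(im[230:330,240:370,::-1],None,fx=5,fy=5,interpolation=cv2.INTER_CUBIC))
for d in bot.cut_out('top','knob'):print(d['conf'],d['pixel'],d['pixels'].sum())
E
```

```text
t 4.50 tcp_w [-107.7   35.8  151.6] yawerr(turn y needed) -0.010 F_w [ 0.3  0.1 -0. ] gap 0.0001
[-80, 42, 150] tool shift mm [-27.7   1.6  -6.4]
{'camera_matrix': array([[383.28309744,   0.        , 322.18050714],
       [  0.        , 383.28309744, 239.53372928],
       [  0.        ,   0.        ,   1.        ]]), 'origin': array([0.55533592, 0.1351467 , 0.29448923]), 'attitude': array([[-2.60902345e-01, -9.29010633e-01, -2.62429439e-01],
       [-9.65365173e-01,  2.51014019e-01,  7.11480553e-02],
       [-2.23831560e-04,  2.71902935e-01, -9.62324656e-01]])}
0.86 [276.6, 292.0] 276
```

View pics/w1.png

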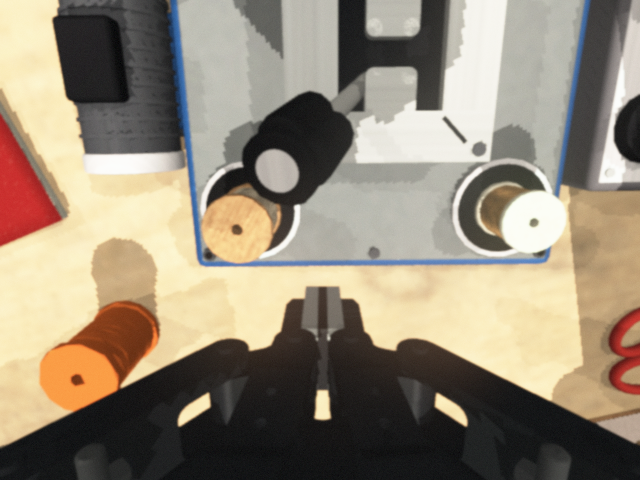

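The wrist view shows the knob's grey top at (277,170) and the fingertips at (322,290), with the spool tops at (237,229) and (534,222). I'll check the pose fit against these.

```bash
python3 - <<'E'
from h import *
k=lambda f,s,l:np.array([0,0,.016])+l*(knob(f,s)-[0,0,.016])/.15
for f in(-.32,-.29):print(proj('wrist',W(P,[k(f,.3,.173),[-.088,.083,.091],[-.088,-.083,.086],[-.131,.126,.040],[-.131,-.126,.04]])).round(0))
print(k(-.32,.3,.173))
print('tip',proj('wrist',bot.get_obs()['tcp_pos']))
go()
E
```

```text
[[280. 176.]
 [236. 226.]
 [535. 221.]
 [196. 269.]
 [553. 265.]]
[[277. 161.]
 [236. 226.]
 [535. 221.]
 [196. 269.]
 [553. 265.]]
[-0.05221553  0.04874072  0.17356548]
tip [[321.06781253 305.85407446]]
t 4.65 tcp_w [-107.1   36.5  152.5] yawerr(turn y needed) -0.010 F_w [-0.2 -0.6  0.4] gap -0.0001
```

Call:
{"fn": "step_arm", "kwargs": {
  "increments": [
    [0, -0.01, 0.003, -0.008, -0.01],
    [0, -0.008, 0.003, 0, 0],
    [0, -0.007, 0, 0, 0],
    [0, -0.007, 0, 0, 0],
    [0, -0.007, 0, 0, 0],
    [0, -0.006, 0, 0, 0],
    [0, -0.006, 0, 0, 0],
    [0, -0.006, 0, 0, 0],
    [0, -0.006, 0, 0, 0],
    [0, -0.006, 0, 0, 0],
    [0, 0, 0, 0, 0]
  ]
}}

```text
time: 5.75
tcp_pos: [0.5595, 0.1437, 0.1453]
ee_rot: [[-0.968, 0.002, -0.252], [0.252, 0.0, -0.968], [-0.002, -1.0, -0.0]]
force: [-3.2, 2.0, 1.1]
finger_gap: -0.0001
```

```bash
cat >> h.py <<'E'
import cv2
K=lambda f,s,l:np.array([0,0,.016])+l*(knob(f,s)-[0,0,.016])/.15
def look(name,save=True):
    im=bot.snapshot('wrist');
    if save: cv2.imwrite(f'pics/{name}.png',im[:,:,::-1])
    for d in bot.cut_out('wrist','knob')[:2]:
        r,c=np.where(d['pixels']);print('knob',round(d['conf'],2),d['pixel'],len(r),'rows',r.min(),r.max(),'cols',c.min(),c.max())
    for f in np.arange(-.3,.35,.1):
        print('f %.1f'%f,*[proj('wrist',W(P,K(f,s,.173)))[0].round(0) for s in(.3,-.3)])
E
python3 - <<'E'
from h import *
go();look('w2')
E
```

```text
t 5.75 tcp_w [-37.4  44.  145.3] yawerr(turn y needed) -0.002 F_w [-3.6  1.1  1.1] gap -0.0001
knob 0.97 [257.1, 321.1] 9447 rows 180 317 cols 261 386
f -0.3 [306. 373.] [593. 372.]
f -0.2 [301. 336.] [614. 336.]
f -0.1 [297. 292.] [633. 291.]
f 0.0 [295. 240.] [648. 239.]
f 0.1 [295. 183.] [659. 182.]
f 0.2 [297. 122.] [663. 121.]
f 0.3 [301.  60.] [661.  59.]
```

View pics/w2.png

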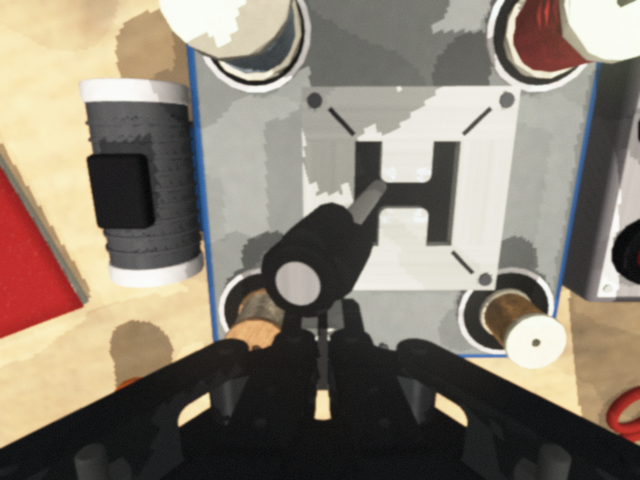

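The knob top at (297,284) gives lever_fore ≈ −0.085, so about 12 mm is left to neutral.

Call:
{"fn": "step_arm", "kwargs": {
  "increments": [
    [0, -0.004, 0, 0, 0],
    [0, -0.004, 0, 0, 0],
    [0, -0.003, 0, 0, 0],
    [0, 0, 0, 0, 0]
  ]
}}

```text
time: 6.25
tcp_pos: [0.5691, 0.1412, 0.1453]
ee_rot: [[-0.968, 0.0, -0.252], [0.252, -0.0, -0.968], [-0.0, -1.0, -0.0]]
force: [-2.7, 2.0, 1.5]
finger_gap: 0.0
```

```bash
cat >> h.py <<'E'
def top_blob(fs,ss):
    "grey knob-top disc in the newest wrist image, refined to a lever angle"
    from scipy.optimize import least_squares
    im=bot.snapshot('wrist');m=[d for d in bot.cut_out('wrist','knob')][0]['pixels']
    g=im.mean(2);mm=cv2.erode(cv2.morphologyEx(m.astype(np.uint8),cv2.MORPH_CLOSE,np.ones((9,9))),np.ones((5,5)))
    n,l,st,ce=cv2.connectedComponentsWithStats(((g>95)&(mm>0)).astype(np.uint8))
    i=1+np.argmax(st[1:,4]);u=ce[i]
    r=least_squares(lambda q:proj('wrist',W(P,K(q[0],q[1],.173)))[0]-u,[fs,ss],x_scale=.1)
    print('disc',u.round(0),st[i,4],'lever fore,side',r.x.round(3));return im,r.x
E
python3 - <<'E'
from h import *
go();im,_=top_blob(0,.3);cv2.imwrite('pics/w3.png',im[:,:,::-1])
E
```

```text
t 6.25 tcp_w [-27.4  43.9 145.3] yawerr(turn y needed) -0.001 F_w [-3.1  1.2  1.5] gap 0.0000
disc [297. 282.] 1582 lever fore,side [-0.015  0.299]
```

View pics/w3.png

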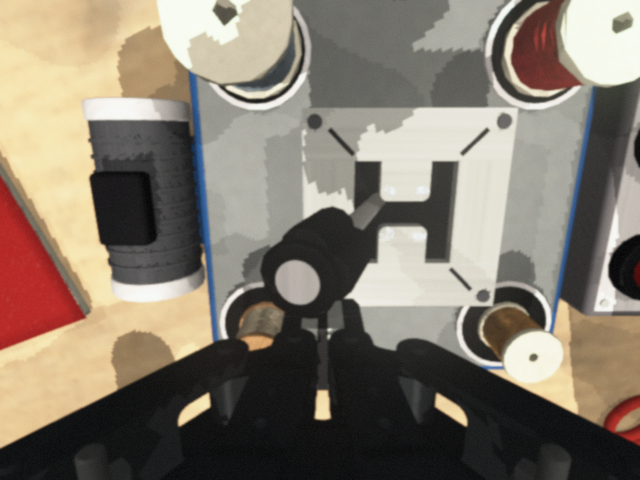

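lever_fore is −0.015, and the rod sits in the cross channel (rows 200–226). I'll nudge it 2 mm more, back off, and go round to the left side.

Call:
{"fn": "step_arm", "kwargs": {
  "increments": [
    [0, -0.002, 0, 0, 0],
    [0, 0, 0, 0, 0],
    [0, 0.015, 0, 0, 0],
    [0, 0.02, 0, 0, 0],
    [0, 0, 0, -0.025, 0],
    [0, 0, 0, -0.026, 0],
    [0, -0.02, 0, 0, 0],
    [0, -0.02, 0, 0, 0],
    [0, -0.02, 0, 0, 0],
    [0, 0, 0, 0, 0],
    [0, 0, 0, 0, 0]
  ]
}}

```text
time: 7.45
tcp_pos: [0.6079, 0.1832, 0.145]
ee_rot: [[-0.968, 0.0, -0.252], [0.252, -0.001, -0.968], [-0.0, -1.0, 0.0]]
force: [0.1, -0.3, -0.7]
finger_gap: 0.0002
```

```bash
python3 - <<'E'
from h import *
go([0,90,145]);im,_=top_blob(0,.3)
cv2.imwrite('pics/w4.png',im[:,:,::-1])
E
```

```text
t 7.45 tcp_w [ -0.4  94.3 145. ] yawerr(turn y needed) -0.002 F_w [ 0.1 -0.3 -0.7] gap 0.0002
[0, 90, 145] tool shift mm [-0.4 -0.   4.3]
disc [465. 348.] 574 lever fore,side [0.009 0.291]
```

View pics/w4.png

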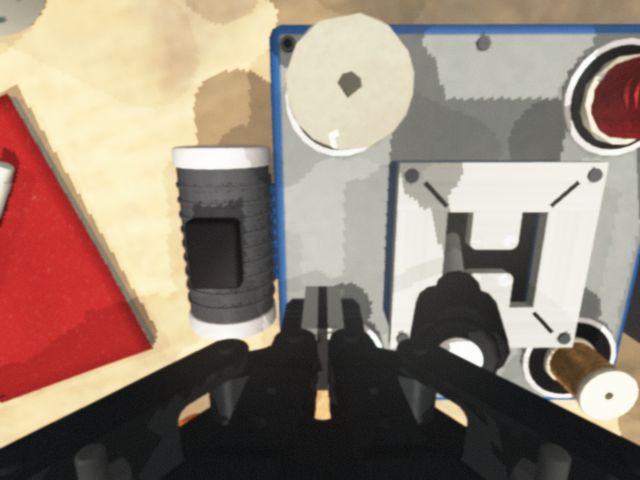

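Call:
{"fn": "step_arm", "kwargs": {
  "increments": [
    [0, 0, -0.01, 0, 0],
    [0, 0, 0, 0.01, 0],
    [0, 0, 0, 0.008, 0],
    [0, 0, 0, 0.007, 0],
    [0, 0, 0, 0.007, 0],
    [0, 0, 0, 0.007, 0],
    [0, 0, 0, 0, 0]
  ]
}}

```text
time: 8.25
tcp_pos: [0.5976, 0.1444, 0.1554]
ee_rot: [[-0.967, -0.0, -0.253], [0.253, -0.001, -0.967], [0.0, -1.0, 0.001]]
force: [0.4, 1.4, 0.4]
finger_gap: 0.0004
```

```bash
python3 - <<'E'
from h import *
go([0,0,155]);im,_=top_blob(0,.2)
cv2.imwrite('pics/w5.png',im[:,:,::-1])
E
```

```text
t 8.25 tcp_w [ -0.6  54.2 155.4] yawerr(turn y needed) -0.003 F_w [0.  1.4 0.4] gap 0.0004
[0, 0, 155] tool shift mm [-0.7  0.4 54.2]
disc [397. 254.] 278 lever fore,side [0.179 0.18 ]
```

View pics/w5.png

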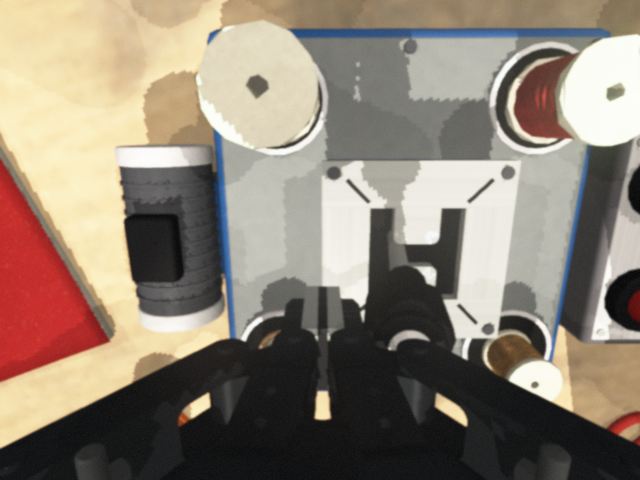

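The disc (408,345) is partly hidden behind the finger, and the algorithm picked a rod glint instead. lever_fore is still about 0. I'll go on pushing across.

Call:
{"fn": "step_arm", "kwargs": {
  "increments": [
    [0, 0, 0, 0.006, 0],
    [0, 0, 0, 0.006, 0],
    [0, 0, 0, 0.006, 0],
    [0, 0, 0, 0.006, 0],
    [0, 0, 0, 0.006, 0],
    [0, 0, 0, 0, 0]
  ]
}}

```text
time: 8.95
tcp_pos: [0.5899, 0.1152, 0.1552]
ee_rot: [[-0.967, -0.001, -0.253], [0.253, -0.001, -0.967], [0.0, -1.0, 0.002]]
force: [-0.0, 0.6, 0.6]
finger_gap: -0.0
```

Call:
{"fn": "step_arm", "kwargs": {
  "increments": [
    [0, 0, 0, 0.006, 0],
    [0, 0, 0, 0.006, 0],
    [0, 0, 0, 0.005, 0],
    [0, 0, 0, 0.005, 0],
    [0, 0, 0, 0, 0]
  ]
}}

```text
time: 9.45
tcp_pos: [0.5843, 0.0943, 0.1551]
ee_rot: [[-0.968, -0.001, -0.253], [0.253, -0.001, -0.968], [0.001, -1.0, 0.001]]
force: [0.2, 0.1, 0.5]
finger_gap: 0.0003
```

```bash
python3 - <<'E'
from h import *
go();bot.snapshot('wrist')
im=bot.snapshot('top');cv2.imwrite('pics/t6.png',cv2.resize(im[220:320,250:380,::-1],None,fx=5,fy=5,interpolation=cv2.INTER_CUBIC))
look('w6')
E
```

```text
t 9.45 tcp_w [ -1.    2.4 155.1] yawerr(turn y needed) -0.002 F_w [0.1 0.1 0.5] gap 0.0003
knob 0.83 [310.3, 394.2] 6596 rows 242 351 cols 332 458
f -0.3 [205. 440.] [454. 439.]
f -0.2 [195. 412.] [465. 411.]
f -0.1 [187. 378.] [474. 377.]
f 0.0 [180. 337.] [480. 337.]
f 0.1 [177. 292.] [484. 291.]
f 0.2 [176. 242.] [485. 241.]
f 0.3 [179. 191.] [482. 190.]
```

View pics/w6.png

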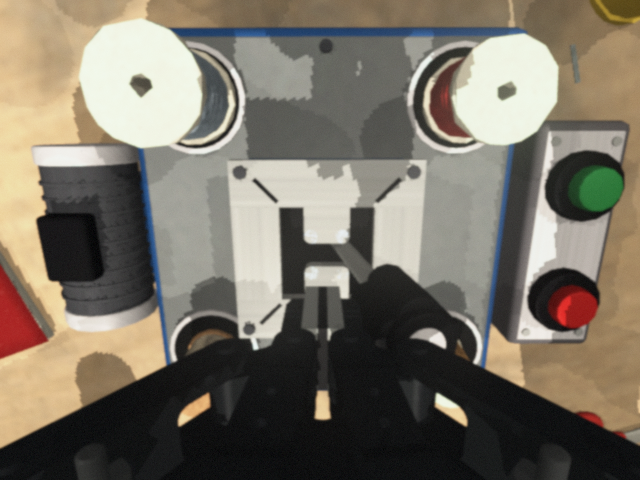

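The disc at (435,340) gives side ≈ −0.21 and fore ≈ 0, with about 13 mm still to go.

Call:
{"fn": "step_arm", "kwargs": {
  "increments": [
    [0, 0, 0, 0.005, 0],
    [0, 0, 0, 0.005, 0],
    [0, 0, 0, 0.003, 0],
    [0, 0, 0, 0, 0]
  ]
}}

```text
time: 10.05
tcp_pos: [0.5813, 0.0826, 0.1553]
ee_rot: [[-0.968, -0.0, -0.252], [0.252, -0.0, -0.968], [0.0, -1.0, 0.0]]
force: [-0.4, 1.3, -0.7]
finger_gap: 0.0002
```

```bash
python3 - <<'E'
from h import *
go();look('w7')
E
```

```text
t 10.05 tcp_w [ -0.9  -9.7 155.3] yawerr(turn y needed) -0.002 F_w [-0.7  1.1 -0.7] gap 0.0002
knob 0.92 [303.4, 391.8] 6708 rows 237 349 cols 320 454
f -0.3 [172. 440.] [421. 439.]
f -0.2 [161. 412.] [430. 411.]
f -0.1 [151. 378.] [437. 377.]
f 0.0 [143. 337.] [442. 337.]
f 0.1 [138. 292.] [445. 291.]
f 0.2 [137. 242.] [445. 242.]
f 0.3 [139. 191.] [442. 191.]
```

View pics/w7.png

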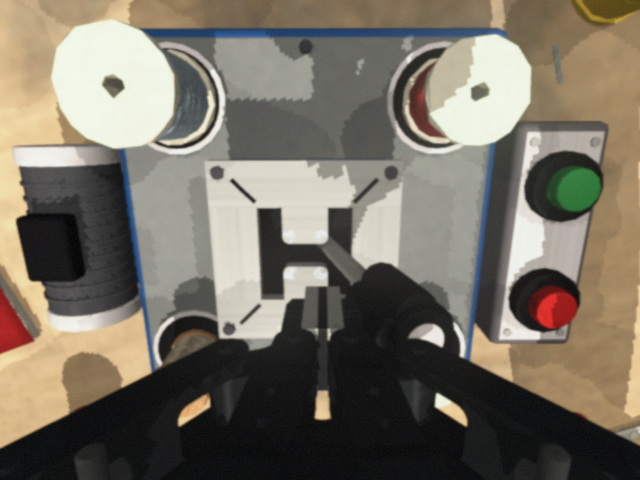

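Call:
{"fn": "step_arm", "kwargs": {
  "increments": [
    [0, 0, 0, 0.003, 0],
    [0, 0, 0, 0.002, 0],
    [0, 0, 0, 0, 0]
  ]
}}

```text
time: 10.45
tcp_pos: [0.5803, 0.0782, 0.1553]
ee_rot: [[-0.968, 0.0, -0.252], [0.252, 0.0, -0.968], [-0.0, -1.0, -0.0]]
force: [-0.1, 1.9, -0.6]
finger_gap: 0.0
```

```bash
python3 - <<'E'
from h import *
go()
E
```

```text
t 10.45 tcp_w [ -0.8 -14.2 155.3] yawerr(turn y needed) -0.001 F_w [-0.6  1.8 -0.6] gap 0.0000
```

Call:
{"fn": "step_arm", "kwargs": {
  "increments": [
    [0, 0, 0, -0.015, 0],
    [0, 0.02, 0, 0, 0],
    [0, 0.025, 0, 0, 0],
    [0, 0.02, 0, 0, 0],
    [0, 0, 0.007, 0.022, 0],
    [0, 0, 0, 0.023, 0],
    [0, 0, 0, 0, 0],
    [0, 0, 0, 0, 0]
  ]
}}

```text
time: 11.25
tcp_pos: [0.5103, 0.0661, 0.1485]
ee_rot: [[-0.968, 0.001, -0.252], [0.252, 0.0, -0.968], [-0.001, -1.0, -0.0]]
force: [0.4, 0.0, -0.7]
finger_gap: 0.0001
```

```bash
python3 - <<'E'
from h import *
go([-40,-44,148]);im,_=top_blob(0,-.3)
cv2.imwrite('pics/w8.png',im[:,:,::-1])
E
```

```text
t 11.25 tcp_w [-65.5 -43.5 148.5] yawerr(turn y needed) -0.001 F_w [ 0.4  0.1 -0.7] gap 0.0001
[-40, -44, 148] tool shift mm [-25.5   0.5   0.5]
disc [340. 144.] 2105 lever fore,side [-0.004 -0.282]
```

View pics/w8.png

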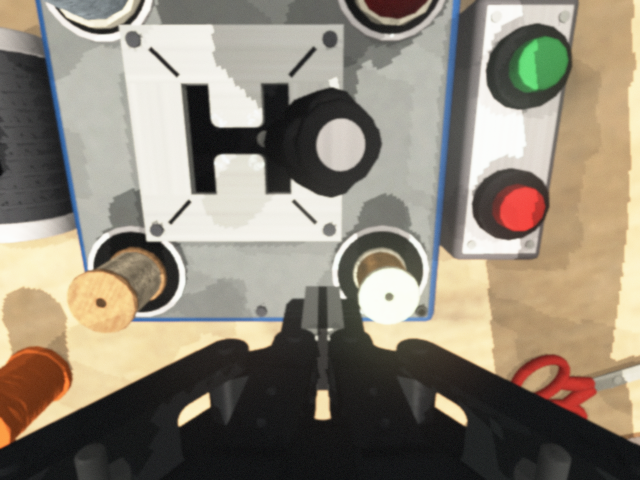

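The lever is at fore −0.004 and side −0.282. Now I push +x.

Call:
{"fn": "step_arm", "kwargs": {
  "increments": [
    [0, -0.015, 0, 0.002, 0],
    [0, -0.015, 0, 0, 0],
    [0, -0.006, 0, 0, 0],
    [0, -0.006, 0, 0, 0],
    [0, -0.006, 0, 0, 0],
    [0, -0.006, 0, 0, 0],
    [0, 0, 0, 0, 0]
  ]
}}

```text
time: 12.05
tcp_pos: [0.562, 0.0507, 0.1482]
ee_rot: [[-0.968, 0.0, -0.251], [0.251, 0.001, -0.968], [0.0, -1.0, -0.001]]
force: [-1.7, 2.8, 1.0]
finger_gap: 0.0003
```

```bash
python3 - <<'E'
from h import *
go();top_blob(.1,-.3)
E
```

```text
t 12.05 tcp_w [-11.7 -45.5 148.2] yawerr(turn y needed) -0.001 F_w [-2.4  2.3  1. ] gap 0.0003
disc [332. 269.] 1642 lever fore,side [ 0.098 -0.289]
```

Moving as expected (fore 0.098). I continue.

Call:
{"fn": "step_arm", "kwargs": {
  "increments": [
    [0, -0.006, 0, 0, 0],
    [0, -0.006, 0, 0, 0],
    [0, -0.006, 0, 0, 0],
    [0, -0.004, 0, 0, 0],
    [0, -0.003, 0, 0, 0],
    [0, 0, 0, 0, 0]
  ]
}}

```text
time: 12.75
tcp_pos: [0.586, 0.0431, 0.148]
ee_rot: [[-0.968, -0.0, -0.252], [0.252, -0.001, -0.968], [0.0, -1.0, 0.001]]
force: [-2.8, 0.2, -2.2]
finger_gap: -0.0002
```

```bash
python3 - <<'E'
from h import *
go();top_blob(.25,-.3)
E
```

```text
t 12.75 tcp_w [ 13.5 -46.8 148. ] yawerr(turn y needed) -0.002 F_w [-2.8 -0.5 -2.2] gap -0.0002
disc [322. 251.] 1620 lever fore,side [ 0.278 -0.286]
```

Call:
{"fn": "step_arm", "kwargs": {
  "increments": [
    [0, -0.003, 0, 0, 0],
    [0, -0.003, 0, 0, 0],
    [0, 0, 0, 0, 0]
  ]
}}

```text
time: 13.15
tcp_pos: [0.5903, 0.0423, 0.1479]
ee_rot: [[-0.968, -0.003, -0.252], [0.252, -0.0, -0.968], [0.003, -1.0, 0.001]]
force: [-6.5, -0.1, -0.5]
finger_gap: 0.0001
```

```bash
python3 - <<'E'
from h import *
go();top_blob(.3,-.3)
E
```

```text
t 13.15 tcp_w [ 17.9 -46.5 147.9] yawerr(turn y needed) -0.001 F_w [-6.2 -1.7 -0.5] gap 0.0001
disc [322. 250.] 1584 lever fore,side [ 0.307 -0.287]
```

Call:
{"fn": "step_arm", "kwargs": {
  "increments": [
    [0, -0.003, 0, 0, 0],
    [0, -0.002, 0, 0, 0],
    [0, 0, 0, 0, 0]
  ]
}}

```text
time: 13.55
tcp_pos: [0.5918, 0.0419, 0.1475]
ee_rot: [[-0.968, -0.01, -0.251], [0.251, 0.001, -0.968], [0.01, -1.0, 0.002]]
force: [-12.3, 1.8, 3.2]
finger_gap: -0.0002
```

Call:
{"fn": "step_arm", "kwargs": {
  "increments": [
    [0, 0.015, 0, 0, 0],
    [0, 0.02, 0, 0, 0],
    [0, 0.02, 0, 0, 0],
    [0, 0, -0.03, 0, 0],
    [0, 0, 0, 0, 0],
    [0, 0, 0, 0, 0]
  ]
}}

```text
time: 14.15
tcp_pos: [0.5457, 0.0551, 0.1797]
ee_rot: [[-0.968, 0.006, -0.252], [0.252, 0.0, -0.968], [-0.005, -1.0, -0.002]]
force: [-0.1, 0.5, -0.2]
finger_gap: -0.0
```

```bash
python3 - <<'E'
from h import *
go([-35,-154,178],[37,-154,178],[37,-154,105]);im,_=top_blob(.3,-.3)
cv2.imwrite('pics/w9.png',im[:,:,::-1])
E
```

```text
t 14.15 tcp_w [-28.5 -45.3 179.7] yawerr(turn y needed) -0.001 F_w [-0.2  0.4 -0.2] gap -0.0000
[-35, -154, 178] tool shift mm [  6.4   1.5 108.7]
[37, -154, 178] tool shift mm [-72.    0.4  -0.1]
[37, -154, 105] tool shift mm [ 0.4 73.   0.1]
disc [325.  98.] 1162 lever fore,side [ 0.305 -0.29 ]
```

View pics/w9.png

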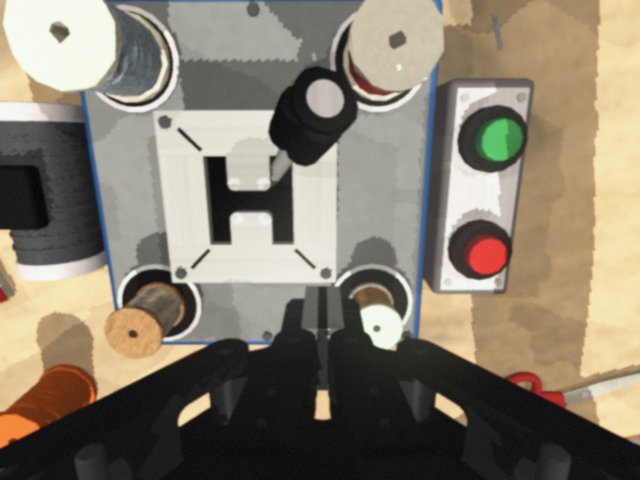

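The lever is home: fore is 0.305, and it met the 12 N stop. All spools are standing. Next I go above the green button.

Call:
{"fn": "step_arm", "kwargs": {
  "increments": [
    [0, 0, 0, 0.027, 0],
    [0, 0, 0, 0.027, 0],
    [0, 0, 0, 0.027, 0],
    [0, 0, 0, 0.028, 0],
    [0, -0.021, 0, 0, 0],
    [0, -0.022, 0, 0, 0],
    [0, -0.022, 0, 0, 0],
    [0, 0, 0.025, 0, 0],
    [0, 0, 0.025, 0, 0],
    [0, 0, 0.015, 0, 0],
    [0, 0, 0, 0, 0],
    [0, 0, 0, 0, 0]
  ]
}}

```text
time: 15.45
tcp_pos: [0.5788, -0.067, 0.1129]
ee_rot: [[-0.968, -0.001, -0.252], [0.252, -0.0, -0.968], [0.0, -1.0, 0.0]]
force: [-0.8, 0.7, -0.3]
finger_gap: -0.0001
```

```bash
python3 - <<'E'
from h import *
go([37,-154,84])
im=bot.snapshot('wrist');cv2.imwrite('pics/w10.png',im[:,:,::-1])
B=W(P,[[.037,-.154,.084],[-.037,-.154,.084],[.088,-.083,.106]])
print('wrist pred',proj('wrist',B).round(0))
for l in['start_button_top','stop_button']:print(l,[(d['conf'],d['pixel']) for d in bot.cut_out('wrist',l)[:2]])
E
```

```text
t 15.45 tcp_w [  34.2 -155.2  112.9] yawerr(turn y needed) -0.001 F_w [-1.   0.5 -0.3] gap -0.0001
[37, -154, 84] tool shift mm [-2.9 28.9 -1.2]
wrist pred [[319. 274.]
 [320. 405.]
 [136. 172.]]
start_button_top [(0.78, [269.1, 321.4])]
stop_button [(0.79, [406.3, 324.2])]
```

View pics/w10.png

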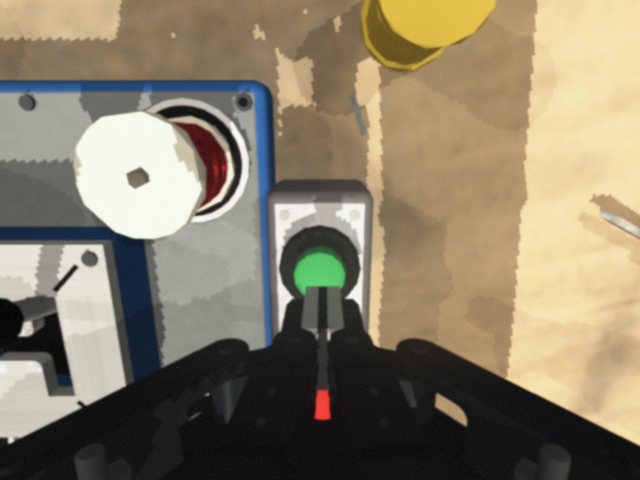

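The green button at (320,270) matches the prediction (319,274). Pressing now.

Call:
{"fn": "step_arm", "kwargs": {
  "increments": [
    [0, -0.003, 0.01, 0, 0],
    [0, 0, 0.01, 0, 0],
    [0, 0, 0.005, 0, 0],
    [0, 0, 0.004, 0, 0],
    [0, 0, 0.003, 0, 0],
    [0, 0, 0.002, 0, 0],
    [0, 0, 0.001, 0, 0],
    [0, 0, 0, 0, 0]
  ]
}}

```text
time: 16.4
tcp_pos: [0.5811, -0.0675, 0.0784]
ee_rot: [[-0.968, -0.001, -0.251], [0.251, 0.0, -0.968], [0.001, -1.0, 0.0]]
force: [-3.2, 0.7, 4.4]
finger_gap: 0.0003
```

Call:
{"fn": "step_arm", "kwargs": {
  "increments": [
    [0, 0, 0.002, 0, 0],
    [0, 0, 0.001, 0, 0],
    [0, 0, 0, 0, 0],
    [0, 0, 0, 0, 0]
  ]
}}

```text
time: 16.8
tcp_pos: [0.5813, -0.0676, 0.0778]
ee_rot: [[-0.968, 0.0, -0.252], [0.252, 0.0, -0.968], [0.0, -1.0, -0.0]]
force: [-7.3, 1.8, 22.5]
finger_gap: -0.0
```

Call:
{"fn": "step_arm", "kwargs": {
  "increments": [
    [0, 0, -0.01, 0, 0],
    [0, 0, -0.03, 0, 0],
    [0, 0, -0.04, 0, 0],
    [0, 0, -0.04, 0, 0],
    [0, 0.04, 0, 0.02, 0],
    [0, 0.04, 0, 0.02, 0],
    [0, 0.03, 0, 0.02, 0],
    [0, 0, 0, 0, 0],
    [0, 0, 0, 0, 0],
    [0, 0, 0, 0, 0]
  ]
}}

```text
time: 17.8
tcp_pos: [0.4619, -0.0978, 0.1956]
ee_rot: [[-0.968, 0.003, -0.251], [0.251, -0.0, -0.968], [-0.003, -1.0, -0.001]]
force: [-0.3, -0.7, 0.7]
finger_gap: 0.0002
```

```bash
python3 - <<'E'
from h import *
go();im=bot.snapshot('top');cv2.imwrite('pics/t11.png',cv2.resize(im[140:380,170:470,::-1],None,fx=2.5,fy=2.5,interpolation=cv2.INTER_CUBIC))
print('pred knob top disc f=.31/.27',((proj('top',W(P,[K(.31,-.29,.173),K(.27,-.29,.173)]))-[170,140])*2.5).round(0))
E
```

```text
t 17.80 tcp_w [ -71.3 -214.3  195.6] yawerr(turn y needed) -0.000 F_w [-0.2 -0.8  0.7] gap 0.0002
pred knob top disc f=.31/.27 [[440. 264.]
 [438. 272.]]
```

The button bottomed out at 22 N and the arm is clear. The viewer limit is reached, so the last check is numeric.

```bash
python3 - <<'E'
from h import *
bot.snapshot('top')
for l in['knob','red_spool','natural_spool','tan_spool','blue_spool','start_button_top']:print(l,[(round(d['conf'],2),d['pixel'],int(d['pixels'].sum())) for d in bot.cut_out('top',l)[:4]])
print(proj('top',W(P,[K(.31,-.29,.15),K(.2,-.29,.15)])))
E
```

```text
knob [(0.63, [249.2, 338.9], 306), (0.46, [300.9, 378.4], 115), (0.42, [268.7, 388.4], 87)]
red_spool [(0.93, [237.9, 362.8], 436)]
natural_spool [(0.84, [294.6, 270.1], 281)]
tan_spool [(0.54, [312.3, 339.2], 233), (0.18, [215.3, 288.7], 513)]
blue_spool [(0.94, [216.5, 290.3], 565), (0.74, [173.7, 285.8], 599), (0.73, [325.1, 203.3], 570), (0.55, [216.9, 419.6], 623)]
start_button_top []
[[341.2367206  248.97147389]
 [339.96160333 256.24401124]]
```

The spools are where they were, and the knob at row 249, column 339 matches fore ≈ 0.31.

```bash
python3 -c "
from cell import bot
print(bot.sign_off())"
```

```text
the job is handed in; nothing more can be done
None
```

I pushed the lever with closed fingertips from the near-left slot to neutral, across to the right column, and home into the far-right slot that points to the red spool. Then I pressed the green button fully down, released it, backed the arm clear and handed the job in at about 18 s.

**Last checks:**
- **Lever:** home at about +0.305 rad (side −0.29), and the end stop met the push with about 12 N. The final top-camera view agrees.
- **Green button:** it bottomed out at 22 N, with the tip at z = 0.078 m, before I withdrew. I did not see it come back up: the last top view did not detect it, and the 12-picture viewing limit was used up.
- **Spools:** the networks found all four within about 3 pixels (about 6 mm) of the start.
- **Red button:** I never went down onto it, but I did not check it after the press.

Three readings were off along the way. The knob-top fit failed once during the cross push, when a glint on the rod was mistaken for the hidden knob top, and I judged that position from the picture instead. The wrist force also read near zero during part of that push, although the lever was moving. In the last top view the networks also gave two low-confidence false knobs, and I used the best one.

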